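# Lock the grinding rest's shaft on its flat

### The job

Crank the grinding rest's shaft until its flat faces straight up to the setscrew, then take the T-handled hex key that fits, seat it fully home in the setscrew and tighten it firmly but not brutally, so that the screw bears on the flat. Let go and leave the key standing in the screw; leave the other things on the bench where they are.

Things in the scene. Friction and masses are not known exactly. Their poses are not given: they have to be found in the camera images.
- rest: The grinding rest's painted pedestal, fixed to the bench; place and yaw vary. Origin: centre of its underside; z up. Foot 130 (x) x 90 (y) x 12 mm; boss 60 (x) x 52 (y) mm, top at z = 112 mm. The shaft runs through the boss along y, axis at z = 70 mm; the setscrew stands upright in the boss's top, straight above the origin.
- shaft: Steel shaft, 30 mm thick, with one flat 2.5 mm deep. Origin on its axis in the boss; y along it; its own z points out through the flat, so z is vertical when the flat faces the screw. Turns stiffly about y (0.3 N m) and stays where left. Starts with z leaning 0.5 to 1.1 rad to the pedestal's -x side (nearer the robot); can go up to 0.9 rad past vertical.
- handle (a point): Where to grip the crank's round wooden handle: 16 mm thick, along the shaft's y from y = -63 to -113 mm; this point at (0, -90, 65) mm in the shaft's frame. The crank arm (y = -55 to -63 mm) points along the shaft's z: straight up when the flat faces the screw.
- rest_plate (a point): Centre of the top of the rest plate on the shaft's other end, at (0, 82, 40) mm in the shaft's frame; steel, 75 x 56 x 6 mm; level when the flat faces up.
- pad: Swivel pad, 10 mm wide, at the foot of the setscrew inside the boss. It goes down 2.5 mm per rad of clockwise screw turn (seen from above) but does not turn itself. Origin: centre of its underside. With the flat up it reaches the flat after 1.1 to 2.2 rad of turning from the start; if the flat is not up it jams 0.3 to 1 rad earlier.
- socket (a point): Centre of the mouth of the setscrew's hex socket, 28 mm above the pad's origin, starting 1 to 4 mm above the boss's top. Socket 18.8 mm across flats, 18 mm deep; screw 33 mm across. Axes are the pedestal's: they do not turn with the screw. How the hexagon is turned (any way) is not told: feel for it by turning the lightly pressed key until it drops in.
- screw_torque (a point): A point on the screw's axis at its foot, for its behaviour: tightens clockwise seen from above against a thread drag of 0.18 N m; once the pad meets the flat the twisting moment rises steeply. 0.34 N m is right (pad then presses with 65 N), under 0.29 is too slack; the shaft is spoilt above 0.44 N m (105 N). The thread holds by itself when let go.
- key: T-handled hex key that fits, standing in a 22 mm hole of a wooden stand (70 x 70 x 45 mm), where it may lean 3 degrees. Origin: centre of its lower tip, z up the shank. Hexagon 18 mm across flats, two of its flats facing along x and -x, from z = 10 to 66 mm, its corners tapered in from z = 10 to 5 mm; below a round nose 17 mm across, coned to 10 mm. Tip starts 10 mm above the bench. 0.22 kg.
- key_bar (a point): Centre of the key's black crossbar, 76 mm above its tip: bar 80 (x) x 16 (y) x 20 mm; grip across the 16 mm. Home in the socket, the tip is 18 mm below the mouth (about 6 mm while the hexagon still rests on the rim); the key then stands by itself with about 0.4 mm play and 5 degrees of turning slack each way, and can be let go and taken again.
- thick_key: A shorter, thicker T-handled key (hexagon 26 mm, crossbar 60 x 24 x 24 mm), too thick for this screw, in a like stand. The two stands may have changed places. Leave alone.
- stone: Bystander: grey-brown grinding wheel 100 mm across, 20 mm thick, lying flat. Leave alone.
- oil: Bystander: oil bottle 52 mm across, 130 mm tall, standing. Leave alone.
- wrench: Bystander: open-ended wrench lying on the bench. Leave alone.
- driver: Bystander: screwdriver lying on the bench. Leave alone.
- jar: Bystander: glass jar with metal lid, 64 mm across, 75 mm tall. Leave alone.
- vee_block: Bystander: iron block 50 x 40 x 35 mm. Leave alone.
Things that resemble listed ones, but are neither listed nor needed, are in the scene too. Leave any purple look-alike of the rest alone.

How it is judged:
By the outcome, as a careful person would: the job done as asked, in the order asked, and still so for the second after the job is handed in, with the robot touching nothing.
It also fails if it takes over 72 s, if anything falls off the work surface, if the arm or the gripper's body presses on something with over 40 N, if the wrist force passes 120 N, or if a joint passes its speed limit or range.

### The arm

A 7-joint arm with a two-finger parallel gripper is mounted at the origin on the work surface. World frame = base frame: x ahead of the robot, y to its left, z up, the work surface at z = 0. Lengths are in mm, angles in rad, forces in N, time in s.
With the tool pointing down it reaches from about 400 to 900 mm from the base axis. Payload 5.6 kg.
Tool frame: the origin (TCP) lies on the centre line of the jaws, within the pads' length; the fingertips stand 22 mm ahead of it and the grasp point (between the pads) lies 3 mm ahead of it; z points along the fingers, y is the direction in which the jaws open and shut (so a half turn about z gives the same grasp; the last joint's range is limited). The gripper opens to 92 mm and grips with 3 to 60 N. Pads are 20 mm wide; open, the fingers measure 128 mm over their backs; the gripper's body (75 mm by 189 mm) begins 69 mm behind the grasp point.
Start: joints at [-1.208, 0.468, -0.012, 1.603, 0.006, 1.071, -0.056], TCP at [256.631, 597.202, 213.792] pointing down, gripper open.
Joint ranges: [-2.53, 2.53], [-0.31, 2.02], [-1.57, 1.55], [0.28, 2.44], [-1.29, 4.43], [0.15, 1.84], [-2.92, 2.92]. Speed limits (rad/s): [2.57, 2.57, 3.14, 3.14, 3.14, 3.14, 3.14].

### API

Orientations are given as a unit quaternion [w, x, y, z].
In Python, from bench import move_ptp, move_l, move_j, grip, wait, ik, read_state, capture, get_calibration, MotionError, sign_off gives the robot as it stands. Calls block until the motion is done:
- move_ptp(position, orientation): joint-space move of the TCP to a pose.
- move_l(position, speed=150, frame=None): straight line of the TCP; frame=None keeps the orientation; speed is the mean speed in mm/s.
- move_j(angles): joint-space move.
- grip(opening, effort=None): finger opening in mm; effort is the grip in N (None keeps the last); returns when the fingers have stopped.
- wait(seconds).
- ik(position, orientation): joint angles nearest the present ones, or None.
- read_state(): the state.
- capture(name): name is "scene" or "top"; returns (picture, depth): 480x640x3 uint8, red, green, blue; 480x640 float32, mm along the optical axis (not along the pixel's ray), 0 where there is no reading.
- get_calibration(name): a dict with "K" (3x3 intrinsics, pixels), "extrinsics" (4x4, takes a point from camera to world coordinates). Camera axes: x right, y down, z forward; pixel columns grow to the right and rows downward; lengths in mm; the calibration is good to about 2 mm. A picture is of the moment at which its call begins. get_calibration takes no time and is no camera call.
A pose or a line that the arm cannot do raises MotionError and nothing moves.
- sign_off(): hands the job in, once; it reports no verdict.
The state is a dict: "time_s": time; "q": joint angles; "joint_velocities": joint speeds; "effort": joint torques, N m; "tool_pos": TCP position; "orientation": TCP orientation; "ft_force": force on the tool from outside, world axes, zero at the start; "moment": the same for the moment, N m; "finger_gap": finger opening in mm.
Only numpy, scipy, OpenCV 4.12 (cv2) and the standard library are available. Lean on these libraries where they do the work, as an engineer would, in place of code of your own. Each camera call takes 0.05 s, during which the arm holds its last target.

## Working session

There is one attempt and no reset: what is moved stays moved. The work goes in short steps, each a Python script; the robot and the scene stay as the last script left them, time stands still between calls to the robot, and variables do not carry over. Pictures are saved under pics/ and viewed, and the job is handed in when it is done.

```bash
ls; mkdir -p pics; python3 - <<'E'
from bench import *
import cv2, numpy as np
np.set_printoptions(precision=4,suppress=True)
print(read_state())
for n in ("scene","top"):
    p,d=capture(n); cv2.imwrite(f"pics/{n}0.png",p[:,:,::-1]); np.save(f"pics/{n}0.npy",d)
    c=get_calibration(n); print(n,c["K"],c["extrinsics"])
    print((d>0).mean())
E
```

```text
pics
{'time_s': 0.0, 'q': array([-1.208 ,  0.4684, -0.0116,  1.6036,  0.006 ,  1.0714, -0.0563]), 'joint_velocities': array([-0.0011, -0.0003, -0.0008,  0.001 ,  0.0005,  0.0017, -0.0013]), 'effort': array([ -0.0003, -52.058 ,  -0.0128, -24.3736,  -0.0566,   0.0175,
         0.0002]), 'tool_pos': array([256.4296, 596.6489, 212.8386]), 'orientation': array([-0.0001,  0.2015,  0.9795, -0.0009]), 'ft_force': array([0.8925, 0.7401, 1.2785]), 'moment': array([-0.0086,  0.0406,  0.0497]), 'finger_gap': 91.87566521053584}
scene [[550.5463   0.     310.2325]
 [  0.     550.5463 243.4913]
 [  0.       0.       1.    ]] [[  -0.352     0.4948   -0.7946 1363.1756]
 [   0.9359    0.1735   -0.3066  274.9094]
 [  -0.0138   -0.8515   -0.5241  694.5861]
 [   0.        0.        0.        1.    ]]
0.9959928385416666
top [[437.9137   0.     323.751 ]
 [  0.     437.9137 239.8959]
 [  0.       0.       1.    ]] [[  -0.0167   -0.9901    0.1396  344.9564]
 [  -0.9994    0.0122   -0.0333  -32.1512]
 [   0.0313   -0.1401   -0.9896 1007.8932]
 [   0.        0.        0.        1.    ]]
0.9961328125
```

View pics/scene0.png

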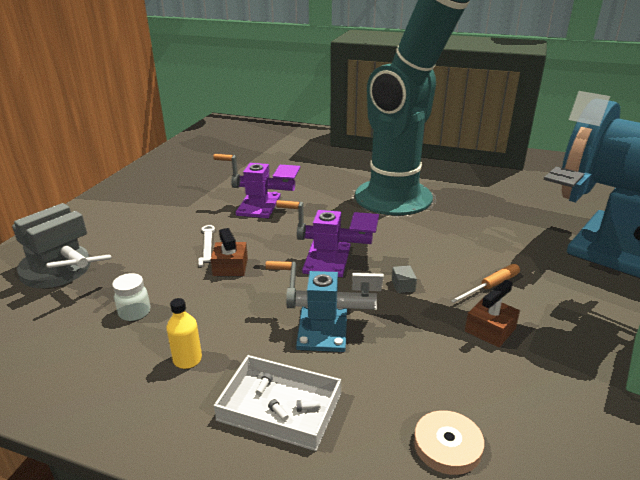

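View pics/top0.png

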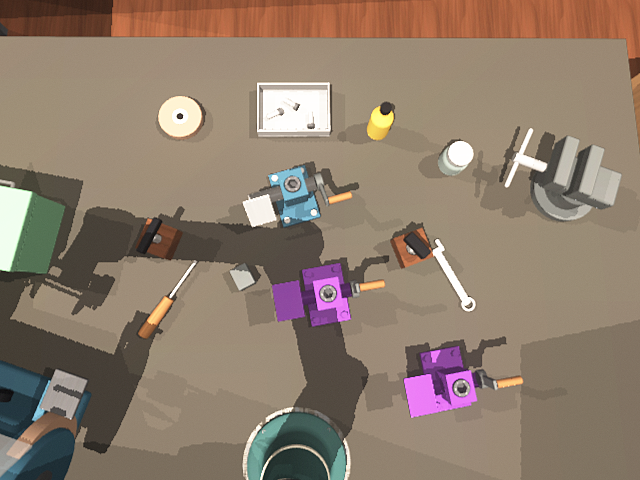

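```bash
cat > h.py <<'E'
import numpy as np, cv2
from bench import *
np.set_printoptions(precision=3,suppress=True)
def cloud(n,d):
    c=get_calibration(n);K=c["K"];E=c["extrinsics"]
    v,u=np.mgrid[0:480,0:640]
    P=np.stack([(u-K[0,2])/K[0,0]*d,(v-K[1,2])/K[1,1]*d,d],-1)
    return P@E[:3,:3].T+E[:3,3]
def ray(n,u,v,z):
    c=get_calibration(n);K=c["K"];E=c["extrinsics"]
    r=E[:3,:3]@np.array([(u-K[0,2])/K[0,0],(v-K[1,2])/K[1,1],1]);o=E[:3,3]
    return o+r*(z-o[2])/r[2]
def proj(n,P):
    c=get_calibration(n);K=c["K"];E=c["extrinsics"]
    p=E[:3,:3].T@(np.asarray(P)-E[:3,3]);p=K@p;return p[:2]/p[2]
E
python3 - <<'E'
import cv2
def crop(n,x0,y0,w,h):
    i=cv2.imread(f"pics/{n}0.png")[y0:y0+h,x0:x0+w]
    return cv2.resize(i,(400,300),interpolation=cv2.INTER_CUBIC)
import numpy as np
a=np.hstack([crop("scene",253,245,160,120),crop("top",220,145,160,120)])
b=np.hstack([crop("top",110,190,120,90),crop("top",360,200,120,90)])
cv2.imwrite("pics/crop1.png",np.vstack([a,b]))
E
```

```text
(no output)
```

View pics/crop1.png

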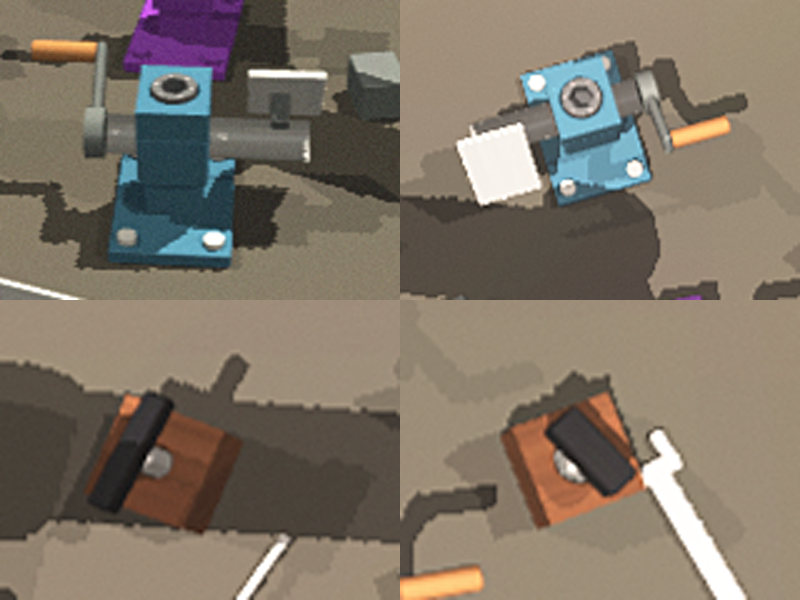

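The top crop shows the rest (blue) at top px (292,190), with purple look-alikes at (328,293) and (458,385). The long slim crossbar is at top px (153,237), so that is the key. The short thick one is at (415,244), which is the thick_key. Next I'll measure.

```bash
cat > meas.py <<'E'
from h import *
I={};C={}
for n in ("scene","top"):
    I[n]=cv2.imread(f"pics/{n}0.png");d=np.load(f"pics/{n}0.npy");C[n]=cloud(n,d)
    c=C[n];hsv=cv2.cvtColor(I[n],cv2.COLOR_BGR2HSV);H,S,V=hsv[...,0],hsv[...,1],hsv[...,2]
    z=c[...,2]
    near=(abs(c[...,0]-560)<160)&(abs(c[...,1]-40)<180)&(z>-20)
    blue=(H>92)&(H<112)&(S>90)&near
    print(n,"blue px",blue.sum())
    foot=blue&(z>4)&(z<20); top=blue&(abs(z-112)<5)
    for nm,m in(("foot",foot),("bosstop",top)):
        P=c[m]; print(nm,m.sum(),P.mean(0),P.min(0),P.max(0))
        r=cv2.minAreaRect(P[:,:2].astype(np.float32)); print("  rect",r)
    hd=(H>5)&(H<22)&(S>120)&(V>100)&near&(z>70)
    P=c[hd]; 
    # top handle excludes purple's: restrict by distance
    print("orange",len(P)); 
    lab,L=cv2.connectedComponents(hd.astype(np.uint8))
    for k in range(1,lab):
        Q=c[L==k]
        if len(Q)<20: continue
        ctr=Q.mean(0);u,s,vt=np.linalg.svd(Q-ctr,full_matrices=False);t=(Q-ctr)@vt[0]
        vv,uu=np.where(L==k); print("  comp",len(Q),ctr,vt[0],t.min(),t.max(),Q[:,2].max(),uu.mean(),vv.mean())
    pl=(S<60)&(V>150)&near&(z>60)&(z<160)
    lab,L=cv2.connectedComponents(pl.astype(np.uint8))
    for k in range(1,lab):
        Q=c[L==k]
        if len(Q)<60: continue
        ctr=Q.mean(0);u,s,vt=np.linalg.svd(Q-ctr,full_matrices=False); print("  plate?",len(Q),ctr,vt[2],s[2]/len(Q)**.5, cv2.minAreaRect((Q[:,:2]).astype(np.float32)))
    blk=(V<60)&(z>70)&(z<120)
    lab,L=cv2.connectedComponents(blk.astype(np.uint8))
    for k in range(1,lab):
        Q=c[L==k]
        if len(Q)<60 or len(Q)>3000: continue
        ctr=Q.mean(0);vv,uu=np.where(L==k); print("  black",len(Q),ctr,Q[:,2].max(),cv2.minAreaRect(Q[:,:2].astype(np.float32)),uu.mean(),vv.mean())
E
python3 meas.py
```

```text
scene blue px 2715
foot 1316 [616.796   8.047  11.34 ] [433.398 -87.773   4.037] [668.228  59.654  19.937]
  rect ((540.239013671875, -15.105171203613281), (245.37413024902344, 89.71949768066406), 15.936189651489258)
bosstop 405 [598.092   2.286 111.32 ] [557.082 -31.987 107.106] [628.506  32.881 114.313]
  rect ((593.146240234375, 0.4306793212890625), (64.0261001586914, 51.96208953857422), 15.616918563842773)
orange 165
  comp 165 [567.916 -98.464 109.725] [-0.286  0.958 -0.009] -23.3545324584625 24.96804449760273 114.0734105800367 278.1090909090909 264.2909090909091
  plate? 86 [559.064  75.103 120.989] [-0.073 -0.014  0.997] 1.1969785987565247 ((558.5989379882812, 76.06086730957031), (9.363698959350586, 54.49187088012695), 15.27617073059082)
  plate? 66 [590.242  -0.591 114.835] [ 0.037  0.012 -0.999] 0.9801727346349852 ((591.22607421875, -0.2796478271484375), (32.399658203125, 31.91382598876953), 31.048017501831055)
  black 240 [-299.911 -260.55    95.287] 119.77369757864665 ((-300.0520935058594, -260.41925048828125), (21.707719802856445, 55.36735916137695), 1.2252277135849) 338.
[... 2932 characters left out ...]
80423899707 ((173.4239044189453, 573.347900390625), (31.657697677612305, 18.7246150970459), 67.11798858642578) 5.431952662721893 395.1775147928994
  black 67 [141.949 513.56   96.68 ] 119.35216620593792 ((143.2051544189453, 516.0811767578125), (31.7115478515625, 4.520407199859619), 64.40763092041016) 31.64179104477612 411.6119402985075
  black 100 [60.007  5.346 77.125] 93.80072560034091 ((53.37428283691406, 4.107524871826172), (27.1523380279541, 104.76937866210938), 2.447661876678467) 292.96 445.37
  black 94 [ 57.493  -5.685 114.504] 119.96877059807093 ((52.43196487426758, -4.567134857177734), (101.92818450927734, 26.111093521118164), 82.91009521484375) 297.97872340425533 452.8829787234043
```

```bash
cat >> h.py <<'E'
from scipy.spatial.transform import Rotation as R
import time
def quat(phi,M=None):
    z=np.array([0,0,-1.]);y=np.array([np.cos(phi),np.sin(phi),0]);x=np.cross(y,z)
    A=np.stack([x,y,z],1)
    if M is not None: A=M@A
    q=R.from_matrix(A).as_quat();return np.array([q[3],q[0],q[1],q[2]])
def Rm(q): return R.from_quat([q[1],q[2],q[3],q[0]]).as_matrix()
def ft(n=5,dt=0.02):
    F=[]
    for i in range(n):
        s=read_state();F.append(np.r_[s["ft_force"],s["moment"]]);wait(dt)
    F=np.array(F);return F.mean(0),F.std(0),s
E
python3 - <<'E'
from h import *
for n in ("scene","top"):
    I=cv2.imread(f"pics/{n}0.png");d=np.load(f"pics/{n}0.npy");c=cloud(n,d)
    hsv=cv2.cvtColor(I,cv2.COLOR_BGR2HSV);H,S,V=hsv[...,0],hsv[...,1],hsv[...,2]
    near=(abs(c[...,0]-490)<70)&(abs(c[...,1]-303)<70);z=c[...,2]
    b=near&(V<70)&(z>70); Q=c[b]
    print(n,np.percentile(Q[:,2],[5,25,50,75,95]))
    t=Q[Q[:,2]>92]; print(" top face",len(t),t.mean(0),cv2.minAreaRect(t[:,:2].astype(np.float32)))
    u,s,vt=np.linalg.svd(t-t.mean(0),full_matrices=False);print(vt)
    w=near&(abs(z-45)<3);t=c[w];print(" stand top",len(t),t.mean(0),cv2.minAreaRect(t[:,:2].astype(np.float32)))
    f=near&(abs(z)<5); print(" floor z",c[f][:,2].mean())
    print("shank", c[near&(S<60)&(V>110)&(z>48)&(z<80)].mean(0), (near&(S<60)&(V>110)&(z>48)&(z<80)).sum())
# ik trial
from math import *
yaw=15.8*pi/180
for off in(0,pi):
    print(ik([565.5,-98,250],quat(yaw+off)), ik([490,303,250],quat(radians(64)+off)))
    for a in (0,90,-90):
        print(a,ik([592,2,230],quat(radians(64+a)+off)))
q0=read_state()
F=[]
for i in range(10):
    s=read_state();F.append(np.r_[s["ft_force"],s["moment"]]);wait(0.02)
print(np.array(F).mean(0),np.array(F).std(0),read_state()["time_s"])
E
```

```text
scene [80.429 87.82  94.016 95.635 96.976]
 top face 249 [493.192 302.318  95.23 ] ((491.7585144042969, 301.9188232421875), (16.623933792114258, 83.60491943359375), 64.207763671875)
[[ 0.896 -0.444 -0.004]
 [-0.442 -0.894  0.072]
 [ 0.035  0.063  0.997]]
 stand top 718 [499.115 304.314  44.791] ((490.70587158203125, 302.16485595703125), (73.2034912109375, 73.23737335205078), 71.42501831054688)
 floor z -0.11795115423037653
shank [496.922 304.808  60.268] 76
top [81.349 91.051 93.868 95.447 97.541]
 top face 264 [488.415 304.531  94.946] ((490.3973388671875, 304.41363525390625), (17.241138458251953, 78.92398834228516), 64.88748931884766)
[[-0.893  0.45  -0.001]
 [ 0.449  0.892  0.043]
 [ 0.02   0.038 -0.999]]
 stand top 555 [486.925 296.741  44.409] ((490.4915466308594, 305.27154541015625), (71.06182098388672, 69.89615631103516), 68.6769027709961)
 floor z -0.7186440331399896
shank [487.304 297.528  63.21 ] 32
[-0.421  0.34   0.675  1.79  -0.237  1.094  0.612] [-0.705  0.305  0.115  1.757 -0.039  1.082  0.54 ]
0 [-0.4    0.365  0.435  1.757 -0.174  1.057  1.213]
90 [-0.161  0.352  0.129  1.741 -0.051  1.052  2.673]
-90 [-0.554  0.393  0.641  1.767 -0.264  1.069 -0.275]
[-0.814  0.633  1.357  1.809 -0.655  1.254 -2.137] [-1.536  0.639  1.357  1.804 -0.659  1.257 -2.019]
0 [-0.95   0.712  1.352  1.787 -0.732  1.265 -1.425]
90 [-0.554  0.393  0.641  1.767 -0.264  1.069 -0.275]
-90 [-0.161  0.352  0.129  1.741 -0.051  1.052  2.673]
[ 0.075 -0.122 -0.038  0.006  0.008 -0.003] [0.86  0.368 0.332 0.039 0.025 0.029] 0.2667
```

```bash
cat >> h.py <<'E'
YAW=np.radians(15.8);XH=np.array([np.cos(YAW),np.sin(YAW),0]);YH=np.array([-np.sin(YAW),np.cos(YAW),0])
A=np.array([592.3,1.8,70.])
def handle(L,y=-90): return A+y*YH+65*(-np.sin(L)*XH+np.array([0,0,np.cos(L)]))
E
python3 - <<'E'
from h import *
h=handle(.98);q=quat(YAW)
move_ptp([h[0],h[1],230],q)
grip(50,8)
move_l([h[0],h[1],h[2]+3],200)
grip(0,8)
s=read_state();print(h,s["time_s"],s["tool_pos"],s["orientation"],q,s["finger_gap"],s["ft_force"],s["moment"])
p,d=capture("scene");cv2.imwrite("pics/s1.png",cv2.resize(p[180:380,180:440,::-1],(780,600)))
E
```

```text
[564.862 -99.498 106.206] 5.1333 [563.817 -99.82  109.139] [-0.001  0.603  0.797 -0.001] [0.    0.603 0.798 0.   ] 11.406396956430847 [-4.438 -1.325  3.123] [-0.23   1.109  0.007]
```

View pics/s1.png

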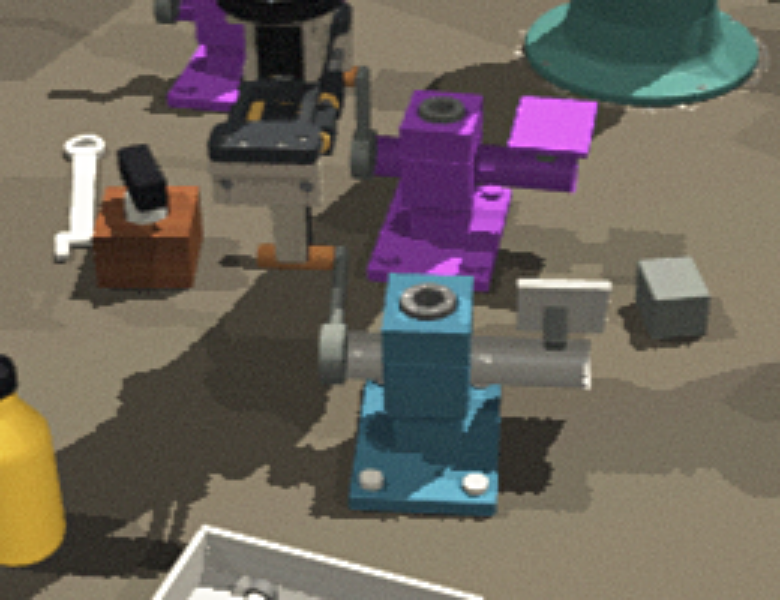

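```bash
python3 - <<'E'
from h import *
s=read_state();print(s["time_s"],s["tool_pos"],s["finger_gap"],s["ft_force"],s["moment"])
out=[]
for n in("scene","top"):
    p,d=capture(n);c=cloud(n,d)
    cv2.imwrite(f"pics/{n}1f.png",p[:,:,::-1])
    u,v=map(int,proj(n,[564,-99,106]));print(n,u,v)
    out.append(cv2.resize(p[v-40:v+35,u-50:u+50,::-1],(400,300),interpolation=cv2.INTER_CUBIC))
    hsv=cv2.cvtColor(p,cv2.COLOR_RGB2HSV);H,S,V=hsv[...,0],hsv[...,1],hsv[...,2]
    m=(H>5)&(H<22)&(S>120)&(V>60)&(np.linalg.norm(c-[564,-99,106],axis=2)<50)
    Q=c[m]; print(len(Q),Q.mean(0),Q.max(0),Q.min(0))
cv2.imwrite("pics/c2.png",np.hstack(out))
E
```

```text
5.1833 [563.893 -99.76  109.152] 11.212447057141041 [-4.844  0.099  3.697] [-0.302  1.197  0.067]
scene 278 264
133 [568.343 -97.122 107.05 ] [579.06  -75.717 113.892] [ 553.677 -121.698   97.831]
top 340 196<stdin>:11: RuntimeWarning: Mean of empty slice.
  ret = um.true_divide(
Traceback (most recent call last):
ValueError: zero-size array to reduction operation maximum which has no identity
```

```bash
python3 - <<'E'
import cv2,numpy as np
a=cv2.imread("pics/scene1f.png");b=cv2.imread("pics/top1f.png")
A=a[185:290,230:350];B=b[150:255,280:400]
cv2.imwrite("pics/c3.png",np.hstack([cv2.resize(A,(400,350),interpolation=cv2.INTER_CUBIC),cv2.resize(B,(400,350),interpolation=cv2.INTER_CUBIC)]))
E
```

```text
(no output)
```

View pics/c3.png

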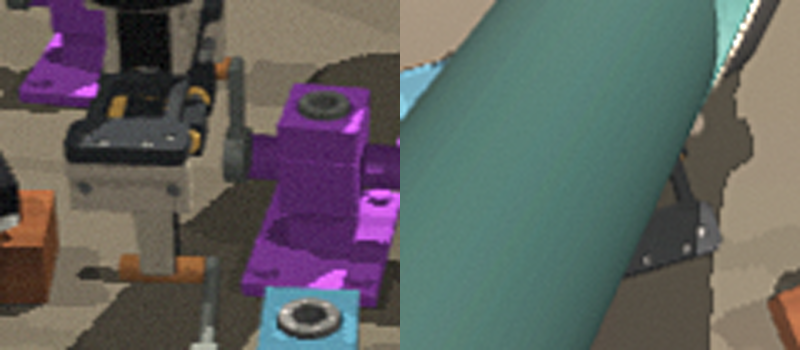

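```bash
python3 - <<'E'
from h import *
print(proj("scene",[575,-97,87]),proj("scene",[575,-97,98]))
grip(0,20)
for L in (.88,.78,.68):
    h=handle(L);move_l([h[0],h[1],h[2]+3],60)
    s=read_state();print(L,s["time_s"],s["tool_pos"]-h,s["finger_gap"],s["ft_force"],s["moment"])
p,d=capture("scene");cv2.imwrite("pics/s2.png",cv2.resize(p[180:330,200:400,::-1],(800,600),interpolation=cv2.INTER_CUBIC))
E
```

```text
[277.859 276.192] [277.603 271.473]
0.88 5.7583 [1.277 0.33  3.221] 0.23026834462469842 [-0.524 -0.013  0.219] [-0.056  0.015 -0.014]
0.78 6.0167 [0.796 0.255 3.297] 0.30469256122299204 [-1.015  0.82   0.162] [-0.064  0.028  0.015]
0.68 6.275 [0.536 0.107 3.275] 0.347725653927633 [ 0.056 -0.458  0.901] [-0.06   0.056  0.013]
```

View pics/s2.png

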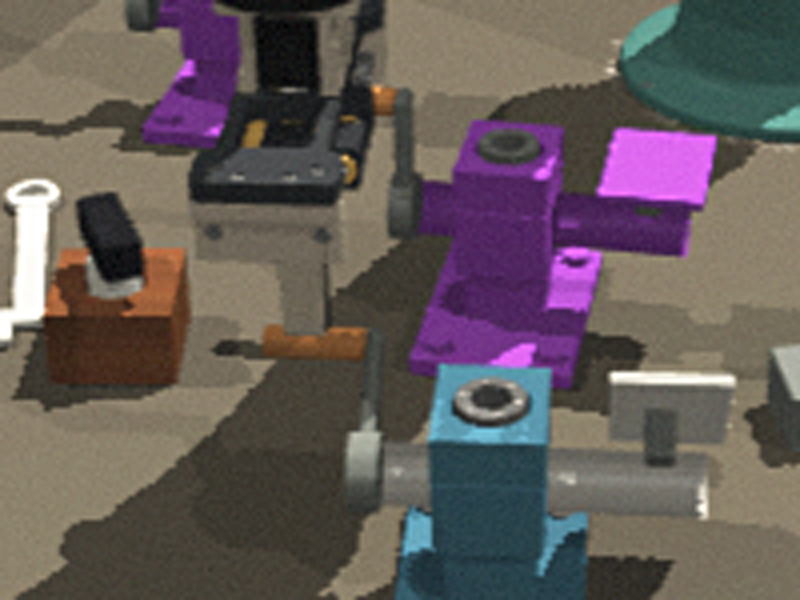

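```bash
python3 - <<'E'
from h import *
s=read_state();print(s["time_s"],s["tool_pos"],s["finger_gap"])
t=s["tool_pos"];print("tip proj",proj("scene",t-[0,0,22]),proj("scene",t))
p,d=capture("scene");c=cloud("scene",d);np.save("pics/s3.npy",d);cv2.imwrite("pics/s3.png",p[:,:,::-1])
hsv=cv2.cvtColor(p,cv2.COLOR_RGB2HSV);H,S,V=hsv[...,0],hsv[...,1],hsv[...,2]
m=(H>5)&(H<22)&(S>120)&(V>60)&(np.linalg.norm(c-[564,-99,106],axis=2)<50)
Q=c[m]; print(len(Q),Q.mean(0),Q.max(0),Q.min(0))
for v in range(240,275,2): print(v,[f"{p[v,u]}{c[v,u].round(0)}" for u in (272,276,280)])
E
```

```text
6.325 [577.645 -95.856 123.594] 0.5500587509252167
tip proj [277.515 270.773] [276.99  261.132]
176 [568.706 -97.185 107.436] [579.097 -74.786 114.569] [ 552.962 -122.144   97.927]
240 ['[113 107  90][661. -63. 225.]', '[111 104  91][658. -58. 224.]', '[59 62 59][655. -52. 223.]']
242 ['[109 100  89][659. -64. 219.]', '[111 102  89][658. -58. 220.]', '[101  97  85][655. -52. 219.]']
244 ['[114 106  92][663. -63. 218.]', '[113 104  92][656. -59. 215.]', '[111 102  87][656. -52. 216.]']
246 ['[111 108  91][597. -95. 169.]', '[104  99  82][591. -90. 166.]', '[93 87 75][591. -82. 168.]']
248 ['[107  98  85][596. -96. 164.]', '[108 100  87][593. -89. 163.]', '[97 92 79][589. -83. 162.]']
250 ['[109 101  86][593. -97. 157.]', '[107 102  86][592. -90. 158.]', '[99 96 81][591. -82. 159.]']
252 ['[106 102  84][594. -97. 153.]', '[109 102  86][591. -91. 153.]', '[97 92 80][589. -84. 153.]']
254 ['[106 102  85][593. -98. 148.]', '[107 100  86][591. -91. 149.]', '[105 101  85][590. -83. 150.]']
256 ['[108  99  84][593. -98. 144.]', '[102  94  80][592. -91. 145.]', '[116 107  92][589. -84. 145.]'
[... 249 characters left out ...]
[100  95  83][591. -92. 131.]', '[101  99  86][590. -84. 132.]']
264 ['[126  78  42][ 570. -110.  109.]', '[157 101  58][ 569. -102.  110.]', '[122  81  47][568. -95. 111.]']
266 ['[105  73  43][ 572. -109.  106.]', '[130  87  48][ 573. -101.  109.]', '[115  78  48][569. -94. 107.]']
268 ['[94 63 37][ 574. -109.  103.]', '[99 66 36][ 572. -101.  103.]', '[103  70  42][570. -94. 103.]']
270 ['[75 68 59][ 447. -171.    2.]', '[64 61 49][ 443. -163.    1.]', '[75 68 59][ 437. -156.   -1.]']
272 ['[70 64 55][ 450. -170.   -2.]', '[68 61 50][ 449. -161.   -0.]', '[79 73 63][ 442. -154.   -3.]']
274 ['[71 65 54][ 456. -167.   -2.]', '[75 66 57][ 455. -158.   -1.]', '[66 62 51][ 451. -150.   -2.]']
```

The pictures show that the grip missed. The fingertips end at about z≈128 (scene px (277,263)) while the reported TCP is 123.6, so the gripper stands about 25 mm higher than the stated tool frame. The handle is unmoved. I'll lift, open, and check the tip height directly before trying again.

```bash
python3 - <<'E'
from h import *
h=handle(.98)
s=read_state();move_l([s["tool_pos"][0],s["tool_pos"][1],150],200)
grip(50,20)
move_l([h[0]+1,h[1],140],200)
s=read_state();print(s["time_s"],s["tool_pos"],s["finger_gap"],s["ft_force"])
out=[]
for n in("scene","top"):
    p,d=capture(n);c=cloud(n,d);np.save(f"pics/{n}4.npy",d);cv2.imwrite(f"pics/{n}4.png",p[:,:,::-1])
    t=s["tool_pos"];u,v=map(int,proj(n,t));print(n,u,v)
    for sg in(1,-1): print(proj(n,t+sg*25*XH-[0,0,22]),proj(n,t+sg*25*XH+[0,0,3]))
    out.append(cv2.resize(p[v-40:v+35,u-50:u+50,::-1],(400,300),interpolation=cv2.INTER_CUBIC))
cv2.imwrite("pics/c4.png",np.hstack(out))
E
```

```text
7.7583 [565.046 -99.648 139.652] 49.58111047423556 [0.228 0.523 0.05 ]
scene 277 250
[276.164 267.263] [275.538 256.046]
[279.663 252.892] [279.106 241.946]
top 341 192
[337.478 183.662] [338.242 180.384]
[344.5   206.096] [345.465 203.422]
```

View pics/c4.png

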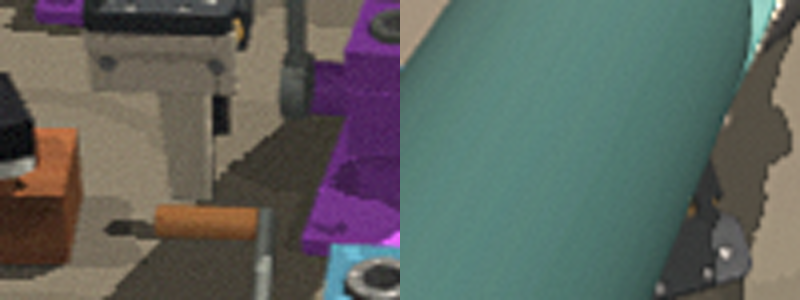

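```bash
python3 - <<'E'
from h import *
h=handle(.98)
move_l([h[0]+1,h[1],84],150)
s=read_state();print(s["time_s"],s["tool_pos"],s["finger_gap"],s["ft_force"],s["moment"])
grip(0,20)
s=read_state();print(s["time_s"],s["tool_pos"],s["finger_gap"],s["ft_force"],s["moment"])
p,d=capture("scene");cv2.imwrite("pics/s5.png",cv2.resize(p[220:310,220:340,::-1],(800,600),interpolation=cv2.INTER_CUBIC))
E
```

```text
8.3833 [566.213 -99.78   84.223] 49.89829723275673 [0.104 0.352 0.205] [-0.097 -0.012 -0.025]
9.0 [ 563.611 -100.184   84.089] 15.70900598409472 [-6.301 -0.56   5.396] [-0.267  1.463  0.002]
```

View pics/s5.png

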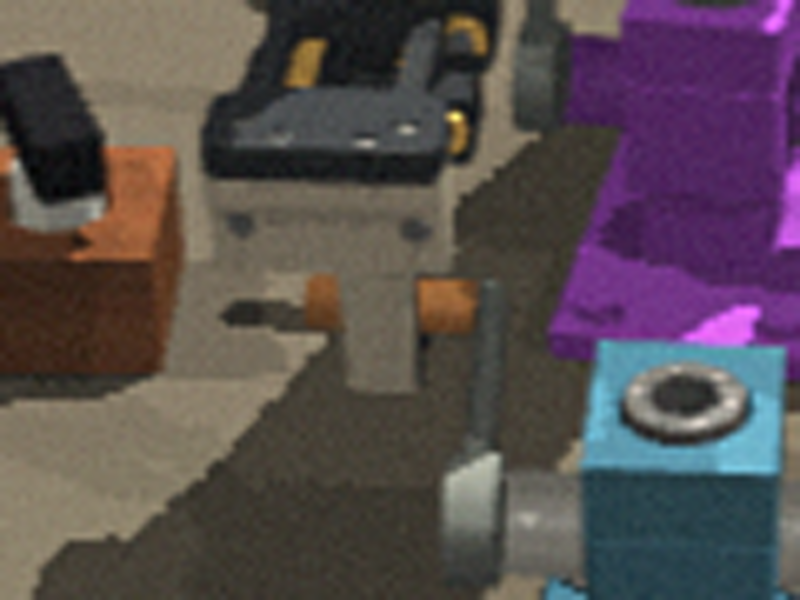

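```bash
python3 - <<'E'
from h import *
D=np.array([0,0,-22.])
for L in np.r_[np.linspace(.9,.1,9),0.0,-0.03]:
    h=handle(L);move_l(h+D,80)
    s=read_state();r=s["tool_pos"]-D-A; 
    print(round(L,2),s["time_s"],"Lact",np.arctan2(-r@XH,r[2]),np.hypot(r@XH,r[2]),s["finger_gap"],s["ft_force"])
s=read_state()
for n in("scene","top"):
    p,d=capture(n);np.save(f"pics/{n}6.npy",d);cv2.imwrite(f"pics/{n}6.png",p[:,:,::-1])
E
cat > plate.py <<'E'
from h import *
def plate(n,p,d):
    c=cloud(n,d);hsv=cv2.cvtColor(p,cv2.COLOR_RGB2HSV);S,V=hsv[...,1],hsv[...,2]
    q=(c-A)@np.stack([XH,YH,[0,0,1]],1)
    m=(abs(q[...,1]-82)<24)&(np.hypot(q[...,0],q[...,2])>35)&(np.hypot(q[...,0],q[...,2])<60)&(q[...,2]>25)
    m=cv2.erode(m.astype(np.uint8),np.ones((3,3)))>0
    Q=q[m]
    for i in range(4):
        ct=Q.mean(0);vt=np.linalg.svd(Q-ct,full_matrices=False)[2];r=(Q-ct)@vt[2];Q=Q[abs(r)<3]
    nn=vt[2]*np.sign(vt[2][2]);print(n,len(Q),ct,nn,"lean",np.arctan2(-nn[0],nn[2]),"rms",r.std())
    f=(abs(q[...,2]+70)<8)&(abs(q[...,1])<250)&(abs(q[...,0])<250);Q=q[f];ct=Q.mean(0);nn=np.linalg.svd((Q-ct)[::7],full_matrices=False)[2][2];nn*=np.sign(nn[2]);print("  bench lean",np.arctan2(-nn[0],nn[2]))
E
python3 - <<'E'
from plate import *
for n in("scene","top"): 
    plate(n,cv2.imread(f"pics/{n}0.png")[:,:,::-1].copy(),np.load(f"pics/{n}0.npy"))
    plate(n,cv2.imread(f"pics/{n}6.png")[:,:,::-1].copy(),np.load(f"pics/{n}6.npy"))
a=cv2.imread("pics/scene6.png")[220:340,230:390]
cv2.imwrite("pics/c6.png",cv2.resize(a,(800,600),interpolation=cv2.INTER_CUBIC))
E
```

```text
0.9 9.3 Lact 0.9236484888110914 66.46150099948419 15.06709903593277 [-4.861 -3.202  0.104]
0.8 9.55 Lact 0.8375731849259967 66.91856382641726 15.22654949465396 [-7.833 -2.359  2.371]
0.7 9.8 Lact 0.7544328789019195 67.42185660522932 15.186989406106129 [-10.918  -3.489   5.056]
0.6 10.05 Lact 0.6726021539193456 67.9353321909851 15.124386346697973 [-14.289  -3.274   8.772]
0.5 10.3 Lact 0.5899061009943982 68.46953545994391 15.22444598429393 [-19.063  -3.436  14.53 ]
0.4 10.55 Lact 0.49629082050485146 68.78352990120312 15.203229834430127 [-22.213  -3.679  20.869]
0.3 10.8 Lact 0.35990641000580476 67.98848062590514 15.628332876085393 [-16.748  -2.206  20.685]
0.2 11.05 Lact 0.23393375340405012 67.09687841154407 15.117191702096575 [-12.105  -1.98   14.813]
0.1 11.3 Lact 0.1247130615972152 66.51658087724006 15.22124100834243 [-8.855 -2.371 11.191]
0.0 11.55 Lact 0.0203138010408128 66.14919819344503 15.347186388069629 [-7.223 -1.754  9.315]
-0.03 11.8 Lact -0.0034858500088891507 65.94504946542726 14.883671622043922 [-6.598 -2.274  8.332]
scene 156 [-14.4    81.038  42.756] [-0.864 -0.003  0.503] lean 1.04381955468822 rms 1.058821293795591
  bench lean 0.0025350596816732392
scene 576 [ 4.397 82.223 39.458] [0.016 0.003 1.   ] lean -0.01587403983741939 rms 1.0593675244800531
  bench lean 0.0029144829793400803
top 197 [-19.778  81.767  41.343] [-0.837  0.005  0.547] lean 0.9914615639101738 rms 1.0847445593740537
  bench lean 0.0029111939012869048plate.py:9: RuntimeWarning: Mean of empty slice.
  ct=Q.mean(0);vt=np.linalg.svd(Q-ct,full_matrices=False)[2];r=(Q-ct)@vt[2];Q=Q[abs(r)<3]
  ret = um.true_divide(
Traceback (most recent call last):
  File "plate.py", line 9, in plate
    ct=Q.mean(0);vt=np.linalg.svd(Q-ct,full_matrices=False)[2];r=(Q-ct)@vt[2];Q=Q[abs(r)<3]
                                                                        ~~^^^
IndexError: index 2 is out of bounds for axis 0 with size 0
```

```bash
python3 - <<'E'
from plate import *
D=np.array([0,0,-22.])
c=handle(-.03)+D
move_l(c-2.2*XH-[0,0,1.5],60)
s=read_state();print(s["time_s"],s["tool_pos"],s["ft_force"])
grip(45,20)
s=read_state();move_l([c[0],c[1],220],250)
s=read_state();print(s["time_s"],s["tool_pos"],s["ft_force"])
move_ptp([491,303,190],quat(np.radians(64.4)))
s=read_state();print(s["time_s"],s["tool_pos"],s["ft_force"],s["q"])
for n in("scene","top"):
    p,d=capture(n);np.save(f"pics/{n}7.npy",d);cv2.imwrite(f"pics/{n}7.png",p[:,:,::-1])
    try: plate(n,p,d)
    except Exception as e: print(n,e)
E
```

```text
12.15 [617.337 -85.6   113.779] [-5.524 -0.666 11.855]
13.3333 [618.473 -84.081 220.021] [-0.306  0.847  0.292]
14.85 [492.08  301.418 190.099] [ 0.845 -0.644 -0.443] [-0.965  0.386  0.453  1.834 -0.201  0.967  0.695]
scene 587 [ 4.85  82.272 39.485] [ 0.012 -0.004  1.   ] lean -0.011959618549121974 rms 1.1285983467868976
  bench lean 0.0026108410131314083
top 633 [ 0.579 82.207 38.93 ] [ 0.011 -0.006  1.   ] lean -0.010598220083241192 rms 1.3495379367505982
  bench lean 0.002953770803984872
```

View pics/scene7.png

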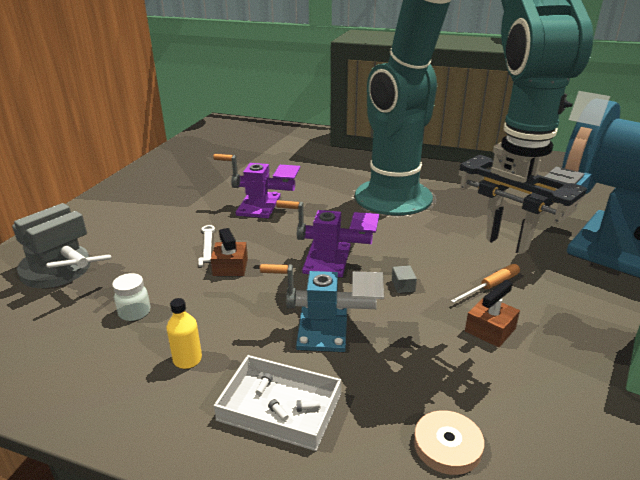

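View pics/top7.png

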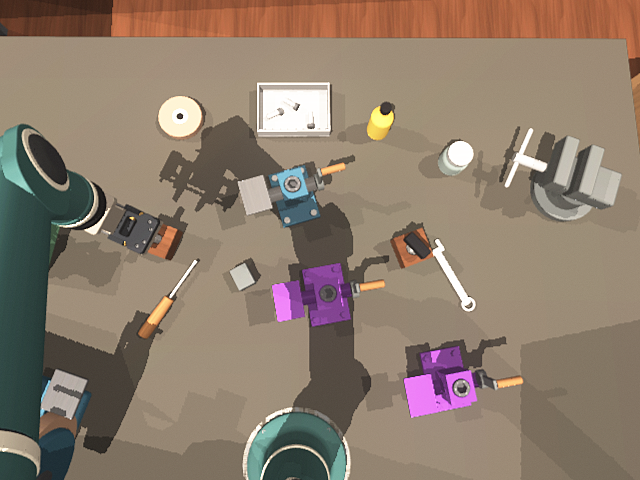

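```bash
python3 - <<'E'
from plate import *
q=quat(np.radians(64.4))
move_l([491,303,64],200)
s=read_state();print(s["time_s"],s["tool_pos"],s["ft_force"])
grip(0,45)
s=read_state();print(s["time_s"],s["tool_pos"],s["finger_gap"],s["ft_force"],s["moment"],s["q"])
p,d=capture("scene");cv2.imwrite("pics/s8.png",cv2.resize(p[210:360,420:580,::-1],(640,600),interpolation=cv2.INTER_CUBIC))
E
```

```text
15.7333 [491.951 303.079  64.847] [ 1.215  0.765 -0.971]
16.2667 [491.506 303.332  64.733] 17.5875179225925 [-0.167 -0.118  4.756] [-0.039  0.092  0.022] [-0.906  0.56   0.383  1.91  -0.304  0.727  0.777]
```

View pics/s8.png

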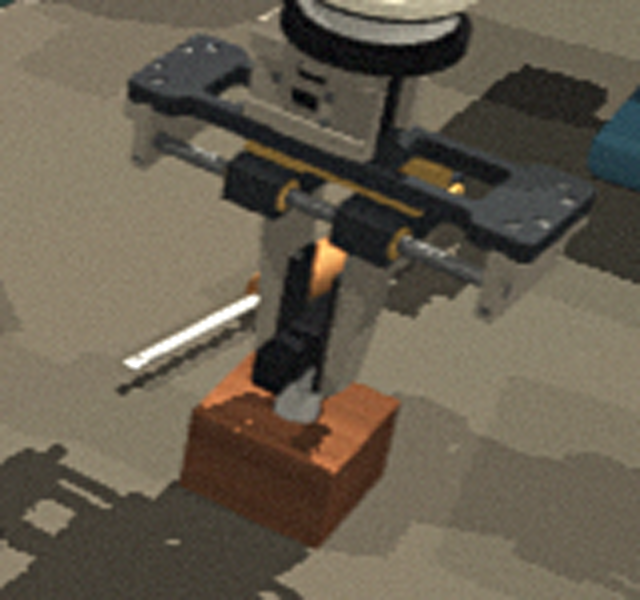

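```bash
python3 - <<'E'
from plate import *
move_l([491,303,190],200)
s=read_state();print(s["time_s"],s["tool_pos"],s["finger_gap"],s["ft_force"],s["moment"])
for ph in (110,120,130,140): print(ph,ik([592.3,1.8,195],quat(np.radians(ph))))
p,d=capture("scene");cv2.imwrite("pics/s9.png",p[:,:,::-1]);np.save("pics/s9.npy",d)
cv2.imwrite("pics/s9c.png",cv2.resize(p[150:300,420:580,::-1],(640,600),interpolation=cv2.INTER_CUBIC))
E
```

```text
17.1 [489.906 302.601 188.638] 18.09099319278545 [ 0.002 -0.728 -2.804] [0.034 0.011 0.005]
110 [-0.373  0.402  0.404  1.789 -0.185  0.988  2.024]
120 [-0.348  0.399  0.37   1.788 -0.169  0.986  2.184]
130 [-0.321  0.396  0.335  1.786 -0.153  0.985  2.344]
140 [-0.294  0.394  0.301  1.784 -0.137  0.984  2.504]
```

View pics/s9c.png

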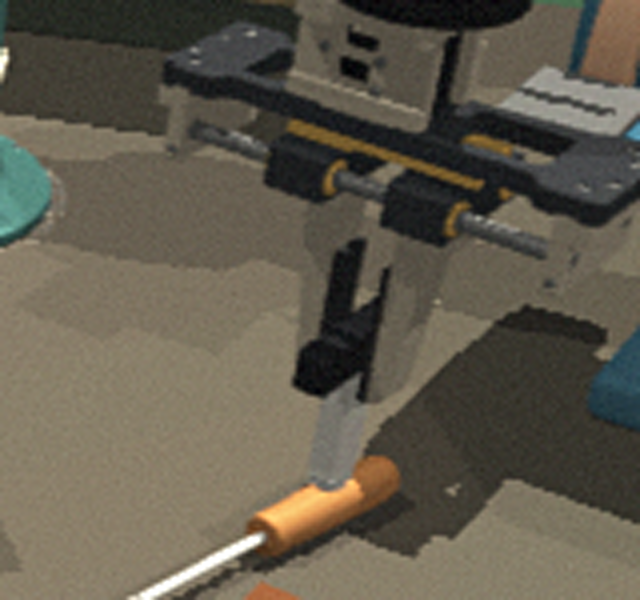

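```bash
python3 - <<'E'
from plate import *
move_ptp([592.3,1.8,195],quat(np.radians(130)))
s=read_state();print(s["time_s"],s["tool_pos"],s["finger_gap"],s["ft_force"],s["moment"],s["q"],s["orientation"],quat(np.radians(130)))
for n in("scene","top"):
    p,d=capture(n);cv2.imwrite(f"pics/{n}10.png",p[:,:,::-1]);np.save(f"pics/{n}10.npy",d)
    if n=="scene":cv2.imwrite("pics/s10c.png",cv2.resize(p[160:310,250:410,::-1],(640,600),interpolation=cv2.INTER_CUBIC))
E
```

```text
18.6083 [592.062   2.877 194.452] 18.09464794724049 [-0.261 -0.252 -1.878] [0.114 0.052 0.017] [-0.321  0.397  0.334  1.786 -0.153  0.985  2.343] [-0.    -0.342  0.94   0.   ] [ 0.    -0.342  0.94   0.   ]
```

View pics/s10c.png

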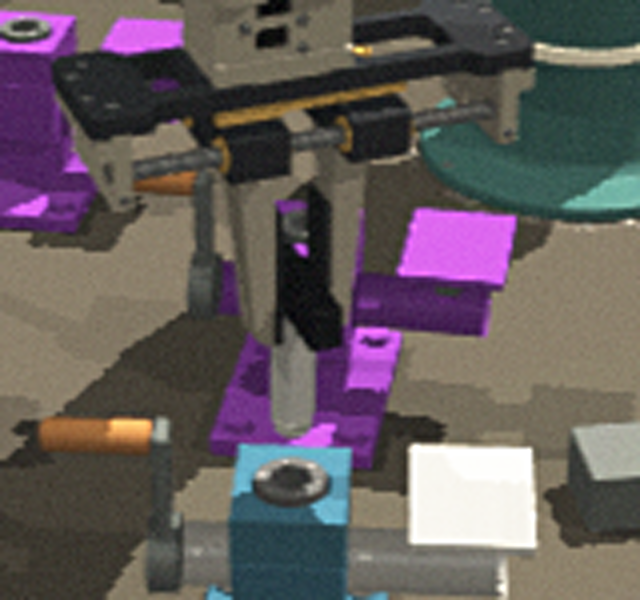

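View pics/top10.png

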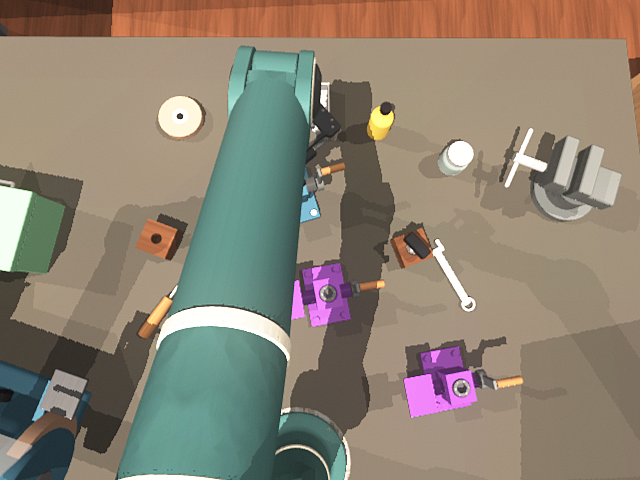

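```bash
python3 - <<'E'
from plate import *
p=cv2.imread("pics/scene10.png");d=np.load("pics/scene10.npy");c=cloud("scene",d)
cam=get_calibration("scene")["extrinsics"][:3,3]
rows=[]
for v in range(240,270):
    us=[u for u in range(305,340) if np.linalg.norm(c[v,u,:2]-[592,2])<40 and c[v,u,2]>115]
    if len(us)<4: continue
    Q=c[v,us];print(v,us[0],us[-1],np.median(Q,0),p[v,(us[0]+us[-1])//2])
E
```

```text
240 311 336 [612.952   5.712 208.421] [15 18 16]
241 312 334 [611.275   0.948 205.017] [54 58 56]
242 312 335 [614.293   8.643 207.952] [81 89 89]
243 313 334 [610.55    2.624 201.635] [88 98 97]
244 314 334 [610.687   4.023 198.843] [ 98 103 104]
245 315 334 [608.338   3.187 196.559] [109 120 126]
246 317 334 [605.852   8.381 193.871] [115 126 131]
247 318 331 [600.106   6.505 188.647] [117 126 132]
248 318 328 [597.555   4.608 185.52 ] [120 131 132]
249 318 328 [599.534   4.423 184.238] [114 124 129]
250 318 328 [599.143   5.359 182.2  ] [121 130 136]
251 318 328 [598.925   3.677 179.887] [126 131 133]
252 318 328 [599.796   4.412 178.192] [120 128 132]
253 318 328 [599.205   3.769 175.936] [119 129 132]
254 318 328 [599.195   5.235 173.237] [117 126 129]
255 318 328 [598.6     3.809 171.584] [118 128 133]
256 318 328 [598.721   4.045 169.358] [122 131 136]
257 318 328 [598.505   4.294 167.35 ] [123 131 132]
258 318 328 [598.888   3.248 164.831] [120 129 131]
259 318 328 [599.15    4.105 162.935] [123 132 136]
260 318 328 [598.537   4.293 160.583] [118 129 133]
261 318 328 [599.157   4.559 159.078] [116 126 128]
262 318 328 [599.025   4.282 156.138] [118 128 130]
263 318 328 [599.681   4.085 154.395] [120 130 131]
264 318 327 [598.393   3.929 151.836] [118 126 128]
265 318 327 [599.403   3.256 149.876] [122 130 135]
266 319 327 [600.023   4.851 148.486] [138 151 151]
267 319 327 [599.496   3.86  146.355] [ 99 112 113]
268 320 326 [598.755   4.342 143.238] [108 126 124]
```

```bash
python3 - <<'E'
from plate import *
for n,k in(("scene","0"),("scene","7"),("scene","10"),("top","0"),("top","7")):
    p=cv2.imread(f"pics/{n}{k}.png");d=np.load(f"pics/{n}{k}.npy");c=cloud(n,d)
    hsv=cv2.cvtColor(p,cv2.COLOR_BGR2HSV);S=hsv[...,1];H=hsv[...,0]
    near=(np.linalg.norm(c[...,:2]-[592,2],axis=2)<21)&(c[...,2]>90)&(c[...,2]<122)
    m=(near&~((H>92)&(H<112)&(S>90))).astype(np.uint8)
    cs,_=cv2.findContours(m,cv2.RETR_EXTERNAL,cv2.CHAIN_APPROX_NONE);ct=max(cs,key=cv2.contourArea);ct=cv2.convexHull(ct)
    e=cv2.fitEllipse(ct);
    zt=np.percentile(c[(m>0)&(c[...,2]>110)][:,2],[50,80]); 
    g=ray(n,e[0][0],e[0][1],zt[0]); print(n,k,e,zt,g)
print(proj("scene",[592,2,180]),proj("scene",[592,2,115]))
E
```

```text
scene 0 ((322.39404296875, 280.048828125), (12.443731307983398, 19.571216583251953), 89.11406707763672) [114.336 115.306] [594.659   0.888 114.336]
scene 7 ((322.43890380859375, 280.04486083984375), (12.364338874816895, 19.588754653930664), 89.38492584228516) [114.194 115.459] [594.432   0.893 114.194]
scene 10 ((322.3761901855469, 280.1763000488281), (12.518377304077148, 19.711650848388672), 88.37730407714844) [114.324 115.536] [595.029   0.985 114.324]
top 0 ((292.0943603515625, 183.37110900878906), (16.327993392944336, 16.975038528442383), 179.29808044433594) [113.689 114.922] [591.587   2.181 113.689]
top 7 ((292.05029296875, 183.40138244628906), (16.451040267944336, 16.9278507232666), 6.4489336013793945) [113.965 115.478] [591.446   2.263 113.965]
[323.415 248.781] [323.46  279.068]
```

```bash
python3 - <<'E'
from plate import *
X,Y=592.8,1.2
move_l([X,Y,172],100)
F,sd,s=ft(4,.01);print(s["time_s"],s["tool_pos"],F)
for z in range(168,154,-2):
    move_l([X,Y,z],40); s=read_state();print(z,s["time_s"],s["tool_pos"],s["finger_gap"],s["ft_force"],s["moment"])
    if s["ft_force"][2]>6: break
E
```

```text
19.1167 [592.663   1.459 171.777] [-0.085 -0.324 -2.15   0.076  0.007 -0.008]
168 19.375 [592.803   1.209 168.08 ] 17.836514368411283 [-0.331 -0.656 -1.902] [0.057 0.036 0.   ]
166 19.625 [592.749   1.181 165.981] 18.003349689466912 [-0.802 -0.141 -1.893] [ 0.081 -0.004 -0.018]
164 19.875 [592.689   1.206 163.842] 18.021868332938652 [ 0.252  0.231 -1.957] [0.095 0.028 0.043]
162 20.125 [592.664   1.352 161.89 ] 17.766302001877666 [-0.61   0.126 -1.493] [ 0.208  0.179 -0.073]
160 20.375 [593.038   1.524 160.435] 17.936651109199534 [-1.038  1.504  3.77 ] [ 0.445  0.396 -0.012]
158 20.625 [593.711   1.765 159.449] 17.781543662352338 [-2.304  0.99   8.341] [0.613 0.612 0.018]
```

```bash
python3 - <<'E'
from plate import *
s=read_state()
q=np.array(ik([593.1,1.6,157.5],quat(np.radians(130))));print(q,s["q"])
assert abs(q-s["q"]).max()<.1
z0=None
for i in range(13):
    q[6]-=0.0873
    move_j(q); s=read_state();print(i,round(q[6],3),s["time_s"],s["tool_pos"],s["ft_force"],s["moment"])
    if z0 is None: z0=s["tool_pos"][2]
    if s["tool_pos"][2]<z0-1: break
E
```

```text
[-0.31   0.442  0.324  1.815 -0.173  0.913  2.361] [-0.309  0.439  0.324  1.813 -0.173  0.914  2.361]
0 2.273 20.875 [594.133   2.025 159.241] [-2.108  1.773 10.571] [0.56  0.674 0.024]
1 2.186 21.125 [594.223   1.966 159.205] [-2.622  1.36   8.882] [0.45  0.557 0.001]
2 2.099 21.375 [594.268   1.837 159.153] [-1.571  1.085  8.193] [ 0.466  0.519 -0.035]
3 2.011 21.625 [594.313   1.731 158.846] [-0.758  1.099  6.706] [ 0.348  0.294 -0.12 ]
4 1.924 21.875 [593.837   1.537 158.208] [-0.431  0.814  5.091] [ 0.237  0.247 -0.094]
```

```bash
python3 - <<'E'
from plate import *
s=read_state()
phi=np.radians(130)+(1.924-2.361)
for z in (156,154.5,153):
    move_l([593.1,1.6,z],40)
    s=read_state();print(z,s["time_s"],s["tool_pos"],s["ft_force"],s["moment"],s["q"][6])
    if s["ft_force"][2]>14: break
E
```

```text
156 22.125 [594.107   1.627 157.037] [-0.294  0.787  7.333] [ 0.298  0.19  -0.103] 1.9272380002605305
154.5 22.375 [594.615   1.674 156.17 ] [-1.306  1.105  9.736] [ 0.34   0.25  -0.093] 1.927854716379834
153 22.625 [595.29    1.831 155.416] [-0.749  1.298 12.247] [ 0.391  0.318 -0.084] 1.9285444219177401
```

```bash
python3 - <<'E'
from plate import *
s=read_state();qr=s["orientation"]
q=np.array(ik([591.5,1.3,153.5],qr));q[6]=1.924;print(q,s["q"])
for i in range(10):
    move_j(q); s=read_state();print(i,round(q[6],3),s["time_s"],s["tool_pos"],s["ft_force"],s["moment"])
    if s["ft_force"][2]<3 : break
    q[6]-=0.05
E
```

```text
[-0.308  0.442  0.322  1.826 -0.175  0.897  1.924] [-0.308  0.445  0.323  1.815 -0.176  0.904  1.929]
0 1.924 22.875 [593.578   1.495 155.398] [0.908 1.119 9.605] [ 0.375 -0.054 -0.084]
1 1.874 23.125 [592.889   1.281 154.788] [-0.181  1.122  7.923] [ 0.309  0.067 -0.1  ]
2 1.824 23.375 [591.706   1.156 153.379] [1.35  0.83  1.823] [ 0.17  -0.117 -0.028]
```

```bash
python3 - <<'E'
from plate import *
for z in (152,150.5,149,148,147):
    move_l([592.2,1.3,z],40)
    s=read_state();print(z,s["time_s"],s["tool_pos"],s["ft_force"],s["moment"],s["q"][6])
    if s["ft_force"][2]>10: break
p,d=capture("scene");cv2.imwrite("pics/s11c.png",cv2.resize(p[180:330,250:410,::-1],(640,600),interpolation=cv2.INTER_CUBIC))
E
```

```text
152 23.625 [592.343   1.26  151.942] [0.034 0.532 2.764] [ 0.191 -0.101 -0.124] 1.8258034220440411
150.5 23.875 [592.994   1.292 151.731] [-0.734  0.443  9.438] [ 0.206  0.255 -0.035] 1.8261485564474649
149 24.125 [593.754   1.341 151.604] [-2.497  1.638 17.008] [ 0.25   0.597 -0.009] 1.8267458517435444
```

View pics/s11c.png

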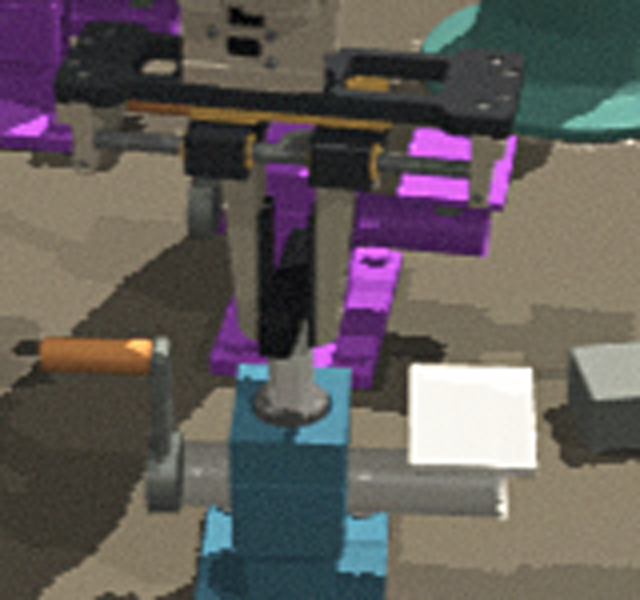

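```bash
python3 - <<'E'
from plate import *
p,d=capture("scene");c=cloud("scene",d);cv2.imwrite("pics/scene12.png",p[:,:,::-1]);np.save("pics/scene12.npy",d)
print(read_state()["time_s"])
for v in range(228,284,2):
    print(v,[f"{p[v,u].tolist()}{c[v,u].round(0)}" for u in (318,321,324)])
E
```

```text
24.225
228 ['[81, 35, 90][393. -81.  98.]', '[79, 36, 95][393. -74.  99.]', '[82, 38, 95][394. -67. 101.]']
230 ['[49, 29, 53][586. -10. 213.]', '[75, 31, 91][390. -75.  92.]', '[82, 37, 98][392. -68.  95.]']
232 ['[44, 20, 54][588.  -9. 210.]', '[83, 39, 97][394. -74.  90.]', '[78, 35, 93][390. -68.  89.]']
234 ['[53, 30, 61][588.  -9. 206.]', '[81, 35, 95][392. -74.  83.]', '[86, 38, 105][395. -66.  87.]']
236 ['[56, 34, 66][587. -10. 201.]', '[87, 41, 102][393. -74.  79.]', '[85, 41, 103][393. -67.  80.]']
238 ['[51, 33, 59][586. -10. 196.]', '[84, 41, 100][395. -73.  75.]', '[36, 34, 36][561.  -8. 183.]']
240 ['[48, 30, 54][587. -10. 193.]', '[51, 27, 63][391. -75.  68.]', '[35, 36, 36][567.  -6. 182.]']
242 ['[48, 32, 55][589.  -9. 190.]', '[26, 26, 34][577.  -8. 183.]', '[39, 39, 40][573.  -4. 182.]']
244 ['[51, 31, 56][587. -10. 185.]', '[26, 25, 27][583.  -6. 183.]', '[35, 29, 36][582.  -0. 184.]']
246 ['[44, 29, 49][590.  -9. 182.]', '[30, 29, 34][588.  -4. 182.]', '[12, 15, 17][587.   1. 183.]']
248 ['[19, 19, 19][590.  -9. 178.]', '[19, 18, 17][594.  -2. 182.]', '[18, 20, 
[... 1093 characters left out ...]
2.   1. 141.]', '[126, 124, 116][600.   6. 141.]']
272 ['[105, 103, 90][599.  -6. 133.]', '[117, 111, 109][603.   1. 137.]', '[123, 120, 112][602.   6. 138.]']
274 ['[100, 98, 89][600.  -5. 130.]', '[119, 116, 110][602.   1. 132.]', '[119, 116, 107][601.   6. 133.]']
276 ['[103, 100, 90][599.  -6. 125.]', '[121, 115, 110][605.   2. 130.]', '[122, 118, 110][600.   6. 128.]']
278 ['[125, 124, 117][600.  -6. 121.]', '[122, 115, 111][602.   1. 124.]', '[125, 122, 112][602.   6. 125.]']
280 ['[122, 121, 111][599.  -6. 116.]', '[121, 116, 108][602.   1. 119.]', '[124, 118, 111][601.   6. 120.]']
282 ['[82, 79, 77][604.  -4. 115.]', '[81, 82, 75][602.   1. 115.]', '[122, 119, 113][603.   7. 117.]']
```

```bash
cat > turn.py <<'E'
from plate import *
import json,os
def setup():
    s=read_state();o=s["orientation"]
    z0=151.0
    qa=np.array(ik([592.4,1.3,z0],o));qb=np.array(ik([592.4,1.3,z0-6],o))
    J=dict(qa=qa.tolist(),qb=qb.tolist(),q7=float(s["q"][6]));json.dump(J,open("turn.json","w"));return J
def go(a,press=0.0,n=5):
    """a = cw turn from setup; z follows"""
    J=json.load(open("turn.json"));qa=np.array(J["qa"]);qb=np.array(J["qb"])
    dz=2.5*a+press;q=qa+(qb-qa)*dz/6
    q[6]=J["q7"]+(qb[6]-qa[6])*dz/6-a
    move_j(q);F,sd,s=ft(n,.01)
    print(f"{a:.3f} t={s['time_s']:.2f} pos",s["tool_pos"],"F",F[:3],"M",F[3:],"q7",round(s["q"][6],3));return F,s
E
python3 - <<'E'
from turn import *
J=setup();print(J)
for a in np.arange(0,0.81,0.1):
    F,s=go(a)
E
```

```text
{'qa': [-0.3064500324725437, 0.4442389613419848, 0.3204719678306196, 1.82823103562831, -0.17744295871199448, 0.8879414738881354, 1.8265988914515912], 'qb': [-0.3045173687446053, 0.4519457743422885, 0.3183293996991245, 1.8324546291613841, -0.18087173512631233, 0.8763321562968398, 1.8293610607700046], 'q7': 1.8267795057754417}
0.000 t=24.51 pos [593.013   1.27  151.817] F [-0.467  0.441  8.211] M [0.207 0.166 0.004] q7 1.827
0.100 t=24.80 pos [593.37    1.156 151.768] F [-0.429  1.021  8.984] M [0.151 0.095 0.015] q7 1.727
0.200 t=25.09 pos [593.479   1.09  151.743] F [-0.436 -0.125  9.923] M [0.101 0.18  0.029] q7 1.627
0.300 t=25.38 pos [593.511   0.982 151.598] F [-0.965  0.216 10.624] M [0.029 0.196 0.113] q7 1.528
0.400 t=25.68 pos [593.517   0.851 151.35 ] F [-0.784 -0.456 10.762] M [-0.046  0.197  0.103] q7 1.428
0.500 t=25.97 pos [593.535   0.775 151.135] F [-0.493 -0.233 10.724] M [-0.099  0.202  0.091] q7 1.328
0.600 t=26.26 pos [593.497   0.68  150.88 ] F [-1.141 -0.373 10.844] M [-0.181  0.238  0.093] q7 1.228
0.700 t=26.55 pos [593.456   0.54  150.61 ] F [-1.069 -0.553 10.823] M [-0.184  0.266  0.117] q7 1.128
0.800 t=26.84 pos [593.42    0.456 150.377] F [-0.858 -1.102 11.164] M [-0.271  0.282  0.098] q7 1.028
```

```bash
python3 - <<'E'
from turn import *
J=json.load(open("turn.json"));qa=np.array(J["qa"]);qb=np.array(J["qb"])
def cmd(a,press=0):
    dz=2.5*a+press;q=qa+(qb-qa)*dz/6;q[6]=J["q7"]+(qb[6]-qa[6])*dz/6-a;return q
for a in (0.9,1.0):
    move_j(cmd(a));M=[]
    for i in range(30):
        s=read_state();M.append((s["moment"][2],s["joint_velocities"][6],s["effort"][6],s["q"][6]-cmd(a)[6]));wait(.005)
    M=np.array(M);print(a,s["time_s"]);print(M[:4]);print([M[i:i+5].mean(0) for i in range(0,30,5)])
    print(s["tool_pos"])
E
```

```text
0.9 27.3417
[[ 0.1    0.01  -0.226  0.   ]
 [ 0.069  0.009 -0.197  0.   ]
 [ 0.111  0.006 -0.175  0.   ]
 [ 0.091  0.006 -0.157  0.   ]]
[array([ 0.092,  0.007, -0.18 ,  0.   ]), array([ 0.091,  0.001, -0.122,  0.001]), array([ 0.084, -0.   , -0.107,  0.001]), array([ 0.078,  0.001, -0.103,  0.001]), array([ 0.109, -0.   , -0.103,  0.001]), array([ 0.117, -0.   , -0.102,  0.001])]
[593.352   0.364 150.088]
1.0 27.8417
[[ 0.142  0.01  -0.226  0.   ]
 [ 0.149  0.008 -0.197  0.   ]
 [ 0.108  0.008 -0.175  0.   ]
 [ 0.073  0.005 -0.157  0.001]]
[array([ 0.118,  0.007, -0.18 ,  0.   ]), array([ 0.098,  0.002, -0.122,  0.001]), array([ 0.098, -0.001, -0.107,  0.001]), array([ 0.126,  0.   , -0.103,  0.001]), array([ 0.049, -0.   , -0.102,  0.001]), array([ 0.077,  0.   , -0.102,  0.001])]
[593.31    0.287 149.844]
```

```bash
cat >> turn.py <<'E'
J=json.load(open("turn.json"));qa=np.array(J["qa"]);qb=np.array(J["qb"])
def cmd(a,press=0):
    dz=2.5*a+press;q=qa+(qb-qa)*dz/6;q[6]=J["q7"]+(qb[6]-qa[6])*dz/6-a;return q
def st(a,press=0,settle=0.06):
    move_j(cmd(a,press));s=read_state();e0=s["effort"][6];wait(settle);s=read_state()
    print(f"{a:.3f} t={s['time_s']:.2f} z={s['tool_pos'][2]:.2f} e0={e0:.3f} e={s['effort'][6]:.3f} Mz={s['moment'][2]:.3f} Fz={s['ft_force'][2]:.1f}");return s
E
python3 - <<'E'
from turn import *
for a in (1.01,1.02,1.03,1.04,1.06,1.09,1.12,1.15): st(a,-.4)
E
```

```text
1.010 t=28.16 z=149.89 e0=-0.146 e=-0.135 Mz=0.133 Fz=8.7
1.020 t=28.47 z=149.88 e0=-0.159 e=-0.149 Mz=0.180 Fz=9.4
1.030 t=28.77 z=149.86 e0=-0.160 e=-0.149 Mz=0.146 Fz=9.8
1.040 t=29.08 z=149.82 e0=-0.160 e=-0.149 Mz=0.133 Fz=10.3
1.060 t=29.39 z=149.77 e0=-0.167 e=-0.146 Mz=0.147 Fz=9.7
1.090 t=29.70 z=149.67 e0=-0.175 e=-0.143 Mz=0.157 Fz=9.8
1.120 t=30.01 z=149.64 e0=-0.175 e=-0.143 Mz=0.111 Fz=10.1
1.150 t=30.32 z=149.53 e0=-0.175 e=-0.143 Mz=0.094 Fz=10.2
```

```bash
python3 - <<'E'
from turn import *
a=1.15
while a<2.0:
    a+=0.04; s=st(a,-.6,.05)
    if s["effort"][6]<-.165: break
E
```

```text
1.190 t=30.62 z=149.49 e0=-0.186 e=-0.146 Mz=0.194 Fz=8.6
1.230 t=30.92 z=149.37 e0=-0.185 e=-0.145 Mz=0.159 Fz=7.9
1.270 t=31.22 z=149.27 e0=-0.185 e=-0.145 Mz=0.115 Fz=9.3
1.310 t=31.52 z=149.16 e0=-0.184 e=-0.145 Mz=0.141 Fz=8.7
1.350 t=31.82 z=149.07 e0=-0.184 e=-0.144 Mz=0.119 Fz=9.6
1.390 t=32.12 z=148.96 e0=-0.184 e=-0.144 Mz=0.173 Fz=9.7
1.430 t=32.42 z=148.84 e0=-0.184 e=-0.144 Mz=0.122 Fz=8.9
1.470 t=32.72 z=148.76 e0=-0.184 e=-0.144 Mz=0.155 Fz=8.1
1.510 t=33.02 z=148.65 e0=-0.184 e=-0.144 Mz=0.097 Fz=9.5
1.550 t=33.32 z=148.53 e0=-0.184 e=-0.144 Mz=0.130 Fz=9.8
1.590 t=33.62 z=148.47 e0=-0.184 e=-0.144 Mz=0.120 Fz=9.9
1.630 t=33.92 z=148.34 e0=-0.183 e=-0.143 Mz=0.118 Fz=9.6
1.670 t=34.22 z=148.24 e0=-0.183 e=-0.143 Mz=0.092 Fz=8.4
1.710 t=34.52 z=148.14 e0=-0.183 e=-0.143 Mz=0.073 Fz=8.8
1.750 t=34.82 z=148.08 e0=-0.183 e=-0.143 Mz=0.202 Fz=9.2
1.790 t=35.12 z=147.94 e0=-0.183 e=-0.143 Mz=0.113 Fz=10.7
1.830 t=35.42 z=147.82 e0=-0.183 e=-0.143 Mz=0.117 Fz=9.9
1.870 t=35.72 z=147.74 e0=-0.183 e=-0.143 Mz=0.189 Fz=10.1
1.910 t=36.02 z=147.63 e0=-0.182 e=-0.143 Mz=0.090 Fz=10.1
1.950 t=36.32 z=147.56 e0=-0.182 e=-0.142 Mz=0.086 Fz=9.8
1.990 t=36.62 z=147.47 e0=-0.182 e=-0.142 Mz=0.176 Fz=10.6
2.030 t=36.92 z=147.34 e0=-0.182 e=-0.142 Mz=0.107 Fz=9.7
```

```bash
python3 - <<'E'
from turn import *
a=2.03
while a<2.65:
    a+=0.035; s=st(a,-.6,.05)
    if s["effort"][6]<-.152: break
E
```

```text
2.065 t=37.22 z=147.26 e0=-0.178 e=-0.143 Mz=0.167 Fz=9.9
2.100 t=37.52 z=147.17 e0=-0.178 e=-0.143 Mz=0.167 Fz=10.1
2.135 t=37.82 z=147.08 e0=-0.178 e=-0.143 Mz=0.172 Fz=9.7
2.170 t=38.12 z=147.01 e0=-0.186 e=-0.151 Mz=0.153 Fz=11.0
2.205 t=38.42 z=146.94 e0=-0.198 e=-0.164 Mz=0.164 Fz=10.9
```

```bash
python3 - <<'E'
from turn import *
a=2.205
while a<2.6:
    a+=0.03; s=st(a,-.6,.05)
    if s["effort"][6]<-.25 or s["moment"][2]>.36: break
E
```

```text
2.235 t=38.72 z=146.90 e0=-0.205 e=-0.175 Mz=0.200 Fz=10.1
2.265 t=39.02 z=146.81 e0=-0.216 e=-0.186 Mz=0.162 Fz=9.9
2.295 t=39.32 z=146.79 e0=-0.227 e=-0.197 Mz=0.206 Fz=10.4
2.325 t=39.62 z=146.73 e0=-0.237 e=-0.207 Mz=0.180 Fz=10.9
2.355 t=39.92 z=146.67 e0=-0.247 e=-0.217 Mz=0.198 Fz=10.9
2.385 t=40.22 z=146.61 e0=-0.258 e=-0.228 Mz=0.212 Fz=10.0
2.415 t=40.52 z=146.56 e0=-0.269 e=-0.239 Mz=0.251 Fz=11.2
2.445 t=40.82 z=146.52 e0=-0.279 e=-0.249 Mz=0.233 Fz=11.7
2.475 t=41.12 z=146.47 e0=-0.290 e=-0.260 Mz=0.197 Fz=10.4
```

```bash
python3 - <<'E'
from turn import *
for a in (2.505,2.535,2.565,2.585,2.6): s=st(a,-.6,.06)
F,sd,s=ft(10,.01);print(F)
E
```

```text
2.505 t=41.42 z=146.42 e0=-0.301 e=-0.269 Mz=0.272 Fz=12.3
2.535 t=41.73 z=146.31 e0=-0.309 e=-0.277 Mz=0.265 Fz=11.5
2.565 t=42.04 z=146.30 e0=-0.322 e=-0.290 Mz=0.319 Fz=11.3
2.585 t=42.35 z=146.26 e0=-0.320 e=-0.299 Mz=0.272 Fz=11.4
2.600 t=42.66 z=146.24 e0=-0.322 e=-0.306 Mz=0.287 Fz=12.2
[-2.952 -1.116 12.054 -0.309  0.83   0.313]
```

```bash
python3 - <<'E'
from turn import *
s=st(2.575,-2.8,.05);print(s["tool_pos"],s["ft_force"],s["finger_gap"])
grip(45,20)
s=read_state();print(s["time_s"],s["tool_pos"],s["ft_force"],s["finger_gap"])
p=s["tool_pos"];move_l([p[0],p[1],250],150)
move_ptp([450,300,300],quat(np.radians(64)))
s=read_state();print(s["time_s"],s["tool_pos"],s["ft_force"])
for n in("scene","top"):
    p,d=capture(n);cv2.imwrite(f"pics/{n}13.png",p[:,:,::-1]);np.save(f"pics/{n}13.npy",d);plate(n,p,d)
    c=cloud(n,d);V=p.max(2);m=(V<60)&(np.linalg.norm(c[...,:2]-[592,2],axis=2)<45)&(c[...,2]>165)&(c[...,2]<195);Q=c[m];t=Q[Q[:,2]>174]
    print(n,"bar",len(Q),Q.mean(0),np.percentile(Q[:,2],[5,50,90]),cv2.minAreaRect(t[:,:2].astype(np.float32)),np.linalg.svd(t-t.mean(0),full_matrices=False)[2][2])
    u,v=map(int,proj(n,[592,2,120]))
    cv2.imwrite(f"pics/{n}13c.png",cv2.resize(p[v-60:v+60,u-80:u+80,::-1],(640,480),interpolation=cv2.INTER_CUBIC))
E
```

```text
2.575 t=43.04 z=146.56 e0=-0.138 e=-0.178 Mz=0.257 Fz=-0.6
[591.794   0.466 146.557] [ 0.569 -2.319 -0.613] 18.033103401134127
43.6083 [592.447   1.45  147.426] [ 0.188 -0.046  0.381] 44.716519245423164
45.7083 [450.573 298.839 299.33 ] [ 0.545  0.712 -0.489]
scene 580 [ 3.984 82.446 39.479] [0.012 0.004 1.   ] lean -0.011551309407436946 rms 1.0714836569535229
  bench lean 0.0025795409248059414
scene bar 335 [599.679   2.606 174.388] [166.486 176.107 178.167] ((595.6143798828125, 1.0494308471679688), (79.1510238647461, 15.951650619506836), 43.2057991027832) [-0.056  0.045 -0.997]
top 576 [-0.161 82.331 38.822] [ 0.01  -0.004  1.   ] lean -0.010124091811986001 rms 1.3002843175307945
  bench lean 0.0026085052344527802
top bar 70 [580.838  -3.88  172.161] [167.036 172.442 176.064] ((580.2113647460938, -8.890247344970703), (44.58768844604492, 14.402816772460938), 43.31618118286133) [-0.043  0.056  0.997]
```

View pics/scene13c.png

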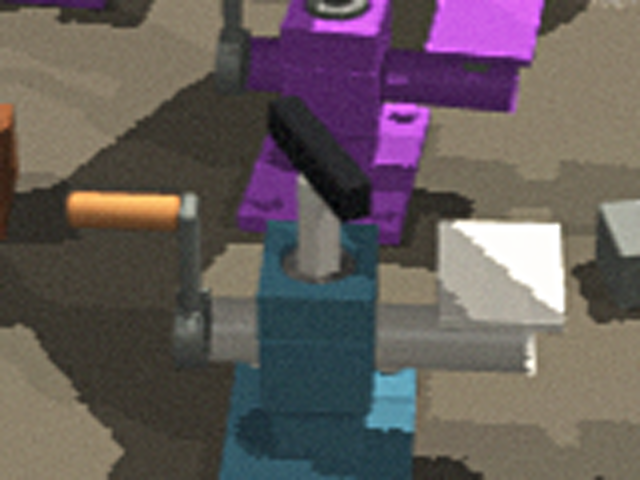

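View pics/top13.png

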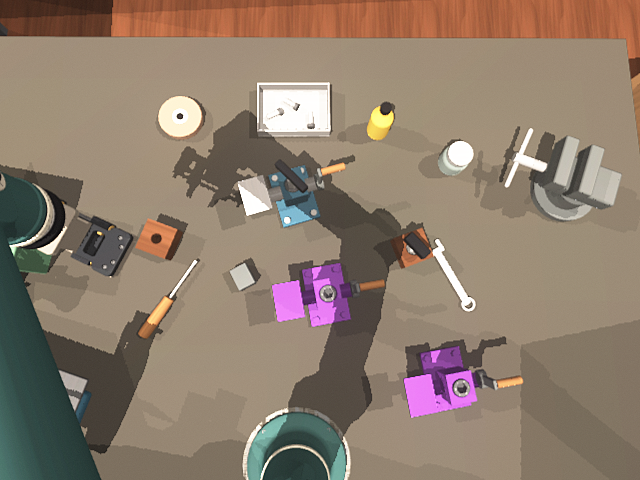

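The key stands home. The bar top measures about 177 against 176.5 expected, the plate is still level, and the bystanders have not moved. Signing off.

```bash
python3 - <<'E'
from bench import *
print(read_state()["time_s"]); print(sign_off())
E
```

```text
45.8083
the job is handed in; nothing more can be done
None
```

The job is handed in at 45.8 s. The flat faces up, the setscrew is tightened onto it, and the key is left standing in the screw with the robot clear.

- **Shaft:** I cranked it until the rest plate was level. Both cameras read about 0.011 rad past vertical, the same before and after tightening.
- **Key:** I took the slim 80 mm one and left the thick key alone. It dropped into the hex and went fully home. The crossbar top was at about 182 mm, against 182.2 expected, and ended at about 177 mm after the screw went down, against 176.5 expected.
- **Tightening:** Contact came about 1.9 rad into the screw's turn. I stopped at an estimated 0.335 N m. That figure comes from the last joint's torque, 0.306 N m at rest, corrected against the known 0.18 N m thread drag. The wrist sensor read 0.31 N m averaged over ten samples, with more noise.
- **Other things:** Nothing else appeared to have moved in the last pictures.

**What disagreed:** My first grip on the crank handle missed. The gripper stood about 25 mm higher than the stated tool frame, as seen in the pictures and by contact. The handle did not move, and I used the corrected height from then on.

**Small differences:** The jaw reading on the 16 mm bar was about 18 mm, though the shank measured vertical. The wrist moment at rest sat below the nominal drag because the servo relaxes after each step.

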